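Tip the milk carton into the open-ended tray

ROBOT

A 6-joint arm with a two-finger parallel gripper is mounted at the origin on a cart in front of the work surface, level with it; the furniture and walls round the work are solid. World frame = base frame: x ahead of the robot, y to its left, z up, the work surface at z = 0. Lengths are in mm, angles in degrees, forces in N, time in s.
With the tool pointing down it reaches from about 350 to 725 mm from the base axis. Payload 4.3 kg.
Tool frame: the origin (TCP) lies on the mounting face of the last link; the fingertips stand 173 mm ahead of it and the grasp point (between the pads) lies 155 mm ahead of it; z points along the fingers, y is the line along which they close (so a half turn about z gives the same grasp; the last joint's range is limited). The gripper opens to 85 mm and grips with 20 to 120 N. Pads are 22 mm wide; open, the fingers measure 114 mm over their backs; the gripper's body (76 mm by 85 mm) begins 54 mm behind the grasp point. The pads swing forward as they close: fully open they stand 13 mm farther back than shut.
Start: joints at [-75.075, 21.618, 4.641, 73.018, 0, 83.68], TCP at [208.366, -535.94, 404.729] pointing down, gripper open.
Joint ranges: [-156.06, 156.06], [-48.1, 94.91], [-58.44, 69.94], [-101.28, 121.22], [-78.64, 73.56], [-180, 180]. Speed limits (degrees/s): [147.25, 147.25, 180, 180, 180, 180].

INTERFACE

Orientations are given as [roll, pitch, yaw] about the fixed x, y, z axes, in that order (R = Rz(yaw) Ry(pitch) Rx(roll)).
In Python, from station import env gives the robot as it stands. The module is installed in compiled form; this text tells all that it offers.
- The arm moves only by the tool jog_arm, never from a script. Its argument "plan" is a list of rows, each a list of 2 entries, a list of its own where there are three numbers: the shift along the tool's x, y, z in cm, then the turn, a rotation vector about the tool's x, y, z in degrees. A call has 1 to 12 rows; each row shifts and turns the commanded pose from where the row before left it, along the tool's axes as they then stand; what a row does not reach is not made up. A row lasts 1/8 s, in which the tool goes at most 62.5 mm and 10.7 degrees, less where a joint would pass 70% of its speed; a pose out of reach is approached as far as the arm can. A call is refused whole if a number of a shift passes 6.25 or a number of a turn 10.7, either way. A call with a gripper value outside its range is refused whole. "jaw" is the opening in per cent of the stroke, from 0 (shut) to 100 (fully open), set as the call begins (left out, the last holds). The fingers move at their own pace and stop on an object; the grip force is fixed at half the most. Time passes only in rows, so rows that do not move let the fingers close. It gives the time, the measured TCP pose, the force, the opening and the grip force at its end, in the units of the state.
- env.read_state(): the state, without advancing time (a new reading comes with each control period).
- env.get_image(name): name is "side" or "top" or "wrist"; returns a dict with "color" (480x640x3 uint8, red, green, blue), "fx", "fy", "cx", "cy" (pixels), "eye" and "orientation" of the camera in the world. Camera axes: x right, y down, z forward; pixel columns grow to the right and rows downward; lengths in mm; the calibration is good to about 2 mm. A picture is of the moment at which its call begins. There is no depth.
- env.close_job(): hands the job in; it is judged then, once.
Trained networks look in a picture, given as the dict that the camera call returned (one of the last four; its "shot" number tells which), for a name from the list of things; names that differ only in an ending like _2 or _b are one class to them, and where a whole thing is asked for, a point or a joint stands for the part that bears it (a point fixed in the world has none). Each returns a list of dicts, best first, with "conf" (0 to 1); they miss things now and then, are a little off and sometimes report something else, mostly with a low value. They report only what shows in the picture. A call takes as long as a camera call.
- env.silhouettes(picture, target): "pixels" (480x640 bool, what is visible of it) and "rect" ([left, top, right, bottom] in pixels, round what is visible of it).
The state is a dict: "time": time; "joint_positions": joint angles; "qvel": joint speeds; "effort": joint torques, N m; "eef_pos": TCP position; "tool_rot": TCP orientation; "force": force on the tool from outside, world axes, zero at the start; "torque": the same for the moment, N m; "grip_width": finger opening in mm; "grasp_force": force on a finger pad.
Only numpy, scipy, OpenCV 4.12 (cv2) and the standard library are available. Lean on these libraries where they do the work, as an engineer would, in place of code of your own. Each camera call takes 0.05 s, during which the arm holds its last target. There are 200 camera calls.

TASK

Lay the milk carton down for the fridge without grasping or lifting it: push it high up with a fingertip so that it tips over where it stands and falls lengthwise into the low bamboo tray, through the tray's open end, between its two side rails. Then push on the carton's bottom end until nothing of the carton sticks out of the tray's open end, and leave it lying there. Do not knock or shift the spice jar, the round food jar or the tin that stand around the tray.

Things in the scene. Friction and masses are not known exactly. Their poses are not given: they have to be found in the camera images.
- tray: Low bamboo tray, fixed, 254 mm long (its x axis) x 138 mm wide (y). Origin: centre of its underside, on the worktop. Floor 4 mm thick. Rails on both long sides, 4 mm thick, top 12 mm above the worktop, 130 mm clear between them. End wall at +x: inner face at x = +123 mm, top 24 mm above the worktop. The -x end (x = -127 mm) is open, only the 4 mm floor edge.
- tray_mouth (a point): Middle of the tray's open end, on the top of its floor (tray x = -127 mm, 4 mm above the worktop).
- carton: Milk carton, 68 x 68 mm, 219 mm tall (228 mm with the gable's fin), about 0.3 to 0.52 kg. Stands upright outside the tray's open end, nearest face 15 to 45 mm from it, within 4 degrees of square to the tray. Origin: centre of its bottom face; z from bottom to top, x and y square to its sides. Pushed above 120 mm height it tips about its far bottom edge; it lies 68 mm high.
- carton_middle (a point): Centre of the carton and of its mass, 110 mm from its bottom on its axis; 110 mm above the worktop when standing, about 38 mm when it lies on the tray's floor. The carton falls by itself once it leans more than about 17 degrees.
- carton_top (a point): Point on the carton's axis 219 mm from its bottom.
- spice_jar: Bystander: slim spice jar with a red cap, 44 mm across, 105 mm tall, standing beside one long side of the tray. Origin: centre of its underside. Leave it alone.
- honey_jar: Bystander: round food jar with a dark lid, 70 mm across, 86 mm tall, standing beside the other long side of the tray. Origin: centre of its underside. Leave it alone.
- tin: Bystander: small food tin, 57 mm across, 72 mm tall, standing beside the carton. Origin: centre of its underside. Leave it alone.

How it is judged:
By the outcome, as a careful person would: the job done as asked, in the order asked, and still so for the second after the job is handed in, with the robot touching nothing.
It also fails if it takes over 40 s, if anything falls off the work surface, if the arm or the gripper's body presses on something with over 40 N, if the wrist force passes 120 N, or if a joint passes its speed limit or range.

## Working session

There is one attempt and no reset: what is moved stays moved. The work goes in short steps, Python scripts to look and compute and a tool call to move; the robot and the scene stay as the last step left them, time stands still between calls to the robot, and variables do not carry over. Pictures are saved under pics/ and viewed, at most 10 in all, crops included, and the job is handed in when it is done.

Besides the shell and the picture viewer there is one more tool, called after "Emit:" in YAML: its name, and indented under it one key for each argument. jog_arm: Moves the arm, as the interface text tells. Its arguments: {"type":"object","properties":{"plan":{"type":"array"},"jaw":{"type":"number"}},"required":["plan"]}

```bash
mkdir -p pics
cat > h.py <<'E'
from station import env
import numpy as np, cv2
from scipy.spatial.transform import Rotation as R
def save(p,n): cv2.imwrite('pics/'+n,cv2.cvtColor(p['color'],cv2.COLOR_RGB2BGR))
E
python3 - <<'E'
from h import *
s=env.read_state(); print({k:s[k] for k in('time','eef_pos','tool_rot','force','grip_width')})
for n in('side','top'):
    p=env.get_image(n); save(p,n+'0.png'); print(n,p['fx'],p['cx'],p['cy'],p['eye'],p['orientation'])
    for t in('tray','carton','spice_jar','honey_jar','tin'):
        for d in env.silhouettes(p,t)[:2]: print(t,round(d['conf'],2),d['rect'])
        if 1:
            L=env.silhouettes(p,t)
            if L: np.save(f'{n}_{t}.npy',L[0]['pixels'])
E
```

```text
{'time': 0.0, 'eef_pos': array([ 208.28418073, -535.60764487,  403.79914077]), 'tool_rot': array([-1.79886611e+02, -1.24087671e-02,  2.12434619e+01]), 'force': array([-0.15667597,  0.59574888,  0.771397  ]), 'grip_width': 85.57760081826127}
side 535.1923623013682 317.09975739728935 230.18397436449925 [ 504.38352029 -706.04195907  844.5518313 ] [-133.99772752    1.09373176   -6.05068871]
tray 0.76 [229.5, 259.7, 361.6, 327.4]
carton 0.88 [367.7, 197.3, 415.7, 297.0]
spice_jar 0.8 [270.4, 307.5, 295.3, 365.0]
honey_jar 0.95 [268.3, 208.0, 305.9, 255.5]
honey_jar 0.48 [366.9, 200.6, 416.4, 294.6]
tin 0.54 [368.4, 197.8, 417.0, 298.0]
tin 0.45 [365.0, 217.3, 367.1, 243.7]
top 607.7599102690004 319.99083623599955 245.1003610267444 [ 486.24452125   34.3436623  1090.65219073] [-174.73146209    0.97243663  -91.21247617]
tray 0.88 [315.7, 213.0, 399.0, 359.6]
carton 0.63 [330.0, 130.0, 379.4, 199.2]
spice_jar 0.64 [423.4, 289.5, 459.5, 314.1]
honey_jar 0.93 [250.8, 267.9, 294.6, 307.1]
tin 0.67 [265.6, 153.8, 300.2, 198.3]
tin 0.3 [312.4, 212.7, 399.2, 360.8]
```

View pics/top0.png

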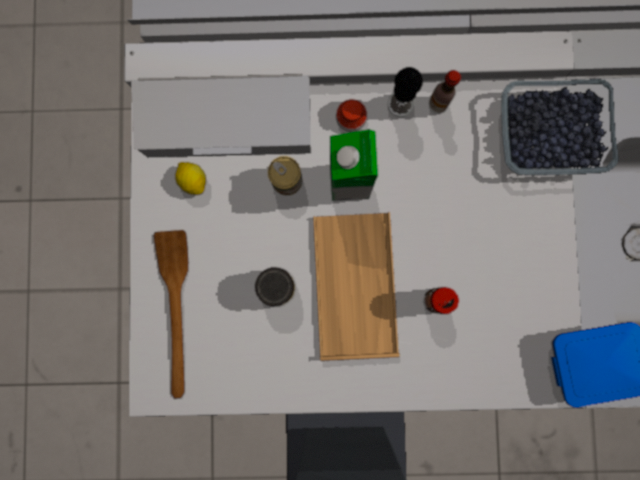

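View pics/side0.png

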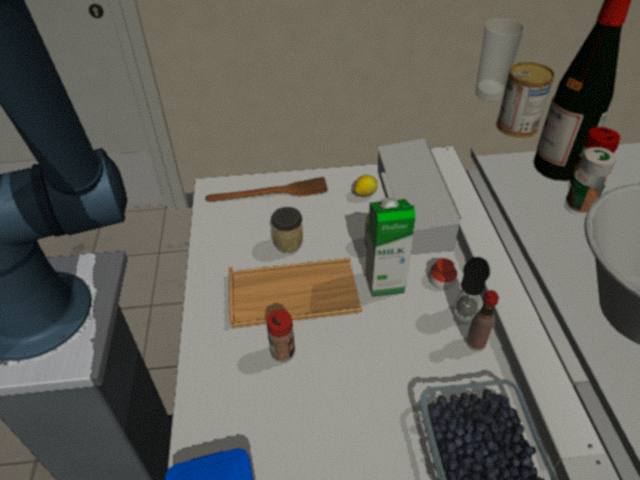

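The top view shows the tray at about (315–398, 213–359) with its open end at the top of the picture (+x world). The carton stands just beyond it at (353,160), the tin is left of the carton at (285,175), the honey jar is at (274,287) and the spice jar at (442,300). Behind the carton there is a red-capped item at (352,113) and a mill at (405,90). Next I'll fit the poses.

```bash
cat >> h.py <<'E'
def proj(p,X):
    Rc=R.from_euler('xyz',p['orientation'],degrees=True).as_matrix()
    c=(np.asarray(X,float)-p['eye'])@Rc
    return np.c_[p['fx']*c[:,0]/c[:,2]+p['cx'],p['fy']*c[:,1]/c[:,2]+p['cy']]
def ray(p,uv,z):
    Rc=R.from_euler('xyz',p['orientation'],degrees=True).as_matrix()
    d=Rc@np.array([(uv[0]-p['cx'])/p['fx'],(uv[1]-p['cy'])/p['fy'],1]); e=np.asarray(p['eye'])
    return e+d*(z-e[2])/d[2]
def tri(p,a,q,b):
    P=[ray(p,a,0),ray(q,b,0)];E=[np.array(p['eye']),np.array(q['eye'])]
    A=0;B=0
    for x,e in zip(P,E):
        d=(x-e)/np.linalg.norm(x-e);M=np.eye(3)-np.outer(d,d);A=A+M;B=B+M@e
    return np.linalg.solve(A,B)
def fit(pm,pts,x0,yaw=True):
    from scipy.optimize import minimize
    def f(v):
        a=np.radians(v[2]*1. if yaw else 0);c,s=np.cos(a),np.sin(a)
        X=pts@np.array([[c,s,0],[-s,c,0],[0,0,1]])+[v[0],v[1],0];L=0
        for p,m in pm:
            h=cv2.convexHull(proj(p,X).astype(np.float32))
            I=np.zeros((960*2,640*4),np.uint8);I=np.zeros((1920,2560),np.uint8)
            cv2.fillConvexPoly(I,np.round((h+.5)*4*16).astype(np.int32),1,shift=4)
            I=cv2.resize(I.astype(np.float32),(640,480),interpolation=cv2.INTER_AREA)
            m=m.astype(np.float32);L+=1-np.minimum(I,m).sum()/np.maximum(I,m).sum()
        return L
    s=np.array([[0,0,0],[15,0,0],[0,15,0],[0,0,5.]])+x0
    if not yaw: s=s[:3,:2]
    r=minimize(f,s[0],method='Nelder-Mead',options=dict(initial_simplex=s,xatol=.05,fatol=1e-5,maxiter=150))
    return r.x.round(1),round(r.fun,3)
def box(x0,x1,y0,y1,z0,z1): return np.array([[x,y,z] for x in(x0,x1) for y in(y0,y1) for z in(z0,z1)],float)
def cyl(r,h): return np.array([[r*np.cos(t),r*np.sin(t),z] for t in np.linspace(0,6.28,24) for z in(0,h)])
E
python3 - <<'E'
from h import *
p,q=env.get_image('top'),env.get_image('side')
M=lambda n,t:np.load(f'{n}_{t}.npy')
tray=np.r_[box(-127,127,-69,69,0,4),box(-127,123,-69,69,4,12),box(123,127,-69,69,0,24)]
g=ray(p,(356,287),4)
for pm in ([(p,M('top','tray'))],[(p,M('top','tray')),(q,M('side','tray'))]): print('tray',fit(pm,tray,[g[0],g[1],180.]))
car=np.r_[box(-34,34,-34,34,0,195),box(-34,34,-2,2,219,228)]
car2=np.r_[box(-34,34,-34,34,0,195),box(-2,2,-34,34,219,228)]
g=ray(p,(353,175),60);print(g)
for c in(car,car2):
  for pm in ([(p,M('top','carton'))],[(p,M('top','carton')),(q,M('side','carton'))],[(q,M('side','carton'))]): print('carton',fit(pm,c,[g[0],g[1],180.]))
for t,r,h,c in(('spice_jar',22,105,(442,300)),('honey_jar',35,86,(274,287)),('tin',28.5,72,(285,175))):
    g=ray(p,c,h/2); pm=[(p,M('top',t))]+([(q,M('side',t))] if t!='tin' else [])
    print(t,fit(pm,cyl(r,h),[g[0],g[1],0.],False))
print('red',tri(p,(352,107),q,(443,264)),'mill',tri(p,(407,78),q,(476,268)), 'greybox',ray(p,(309,152),0),ray(q,(459,232),60))
cv2.imwrite('pics/c.png',cv2.cvtColor(np.hstack([cv2.resize(p['color'][70:230,240:440],None,fx=2,fy=2.5),cv2.resize(q['color'][170:330,340:520],None,fx=2.2,fy=2.5)]),cv2.COLOR_RGB2BGR))
E
```

```text
tray (array([512.9,  -8.8, 181.6]), np.float64(0.018))
tray (array([512.9,  -9.4, 181.8]), np.float64(0.107))
[701.41108928  -9.50767899  60.        ]
carton (array([701.6,  -3.8, 182.6]), np.float64(0.055))
carton (array([701.8,  -4.1, 181.6]), np.float64(0.113))
carton (array([701.6,  -4.9, 180.4]), np.float64(0.052))
carton (array([703.5,  -3.7, 182.6]), np.float64(0.047))
carton (array([702.9,  -3.6, 182.5]), np.float64(0.148))
carton (array([701.7,  -4.9, 180.4]), np.float64(0.095))
spice_jar (array([ 483.2, -149.9]), np.float64(0.167))
honey_jar (array([512.6, 126.7]), np.float64(0.295))
tin (array([706.8, 110.3]), np.float64(0.04))
red [820.69120571 -11.08169447  47.7114654 ] mill [842.5243967  -98.23760749 128.34188904] greybox [758.60519454  67.203503     0.        ] [868.67332017  61.15473504  60.        ]
```

View pics/c.png

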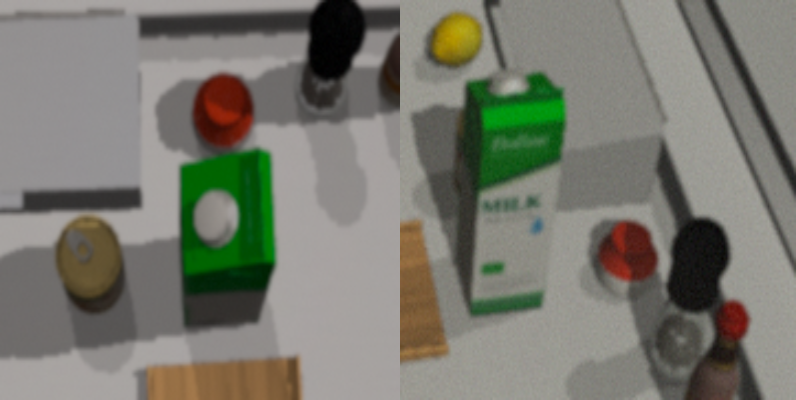

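```bash
cat >> h.py <<'E'
def plan(pos,yaw,tilt,n=None):
    s=env.read_state();P=np.array(s['eef_pos']);Q=R.from_euler('xyz',s['tool_rot'],degrees=True)
    T=R.from_euler('z',yaw,degrees=True)*R.from_euler('x',180,degrees=True)*R.from_euler('x',tilt,degrees=True)
    rv=(Q.inv()*T).as_rotvec(degrees=True);d=np.array(pos)-P
    n=n or int(np.ceil(max(np.linalg.norm(d)/50,np.linalg.norm(rv)/8,1)))
    print('n',n,'tipdir',T.apply([0,0,1]).round(2))
    for i in range(n):
        print([list((Q.inv().apply(d/n)/10).round(2)),list((rv/n).round(1))]); Q=Q*R.from_rotvec(rv/n,degrees=True)
E
python3 -c "
from h import *
plan([720,-150,400],91.7,15,12)"
```

```text
n 12 tipdir [-0.26 -0.01 -0.97]
[[np.float64(5.14), np.float64(-1.45), np.float64(0.04)], [np.float64(1.1), np.float64(-0.8), np.float64(-5.8)]]
[[np.float64(5.26), np.float64(-0.92), np.float64(-0.01)], [np.float64(1.1), np.float64(-0.8), np.float64(-5.8)]]
[[np.float64(5.33), np.float64(-0.38), np.float64(-0.07)], [np.float64(1.1), np.float64(-0.8), np.float64(-5.8)]]
[[np.float64(5.34), np.float64(0.16), np.float64(-0.14)], [np.float64(1.1), np.float64(-0.8), np.float64(-5.8)]]
[[np.float64(5.29), np.float64(0.7), np.float64(-0.22)], [np.float64(1.1), np.float64(-0.8), np.float64(-5.8)]]
[[np.float64(5.19), np.float64(1.23), np.float64(-0.3)], [np.float64(1.1), np.float64(-0.8), np.float64(-5.8)]]
[[np.float64(5.03), np.float64(1.74), np.float64(-0.4)], [np.float64(1.1), np.float64(-0.8), np.float64(-5.8)]]
[[np.float64(4.82), np.float64(2.23), np.float64(-0.5)], [np.float64(1.1), np.float64(-0.8), np.float64(-5.8)]]
[[np.float64(4.57), np.float64(2.7), np.float64(-0.61)], [np.float64(1.1), np.float64(-0.8), np.float64(-5.8)]]
[[np.float64(4.26), np.float64(3.14), np.float64(-0.73)], [np.float64(1.1), np.float64(-0.8), np.float64(-5.8)]]
[[np.float64(3.91), np.float64(3.54), np.float64(-0.85)], [np.float64(1.1), np.float64(-0.8), np.float64(-5.8)]]
[[np.float64(3.52), np.float64(3.9), np.float64(-0.97)], [np.float64(1.1), np.float64(-0.8), np.float64(-5.8)]]
```

```bash
sed -i "s/print(\[list((Q.inv().*/print([(Q.inv().apply(d\/n)\/10).round(2).tolist(),(rv\/n).round(1).tolist()]); Q=Q*R.from_rotvec(rv\/n,degrees=True)/" h.py; python3 -c "
from h import *
plan([700,-160,404],91.7,-15,12)"
```

```text
n 12 tipdir [ 0.26  0.01 -0.97]
[[4.95, -1.44, 0.01], [-1.1, 0.8, -5.8]]
[[5.07, -0.92, 0.05], [-1.1, 0.8, -5.8]]
[[5.14, -0.41, 0.11], [-1.1, 0.8, -5.8]]
[[5.15, 0.12, 0.17], [-1.1, 0.8, -5.8]]
[[5.11, 0.64, 0.25], [-1.1, 0.8, -5.8]]
[[5.02, 1.15, 0.33], [-1.1, 0.8, -5.8]]
[[4.87, 1.64, 0.43], [-1.1, 0.8, -5.8]]
[[4.67, 2.12, 0.53], [-1.1, 0.8, -5.8]]
[[4.42, 2.57, 0.63], [-1.1, 0.8, -5.8]]
[[4.13, 3.0, 0.74], [-1.1, 0.8, -5.8]]
[[3.8, 3.39, 0.86], [-1.1, 0.8, -5.8]]
[[3.42, 3.74, 0.97], [-1.1, 0.8, -5.8]]
```

Emit:
jog_arm:
  plan:
    - [[4.9, -1.4, 0], [-1.1, 0.8, -5.8]]
    - [[5.1, -0.9, 0.05], [-1.1, 0.8, -5.8]]
    - [[5.1, -0.4, 0.1], [-1.1, 0.8, -5.8]]
    - [[5.1, 0.1, 0.2], [-1.1, 0.8, -5.8]]
    - [[5.1, 0.6, 0.25], [-1.1, 0.8, -5.8]]
    - [[5.0, 1.1, 0.3], [-1.1, 0.8, -5.8]]
    - [[4.9, 1.6, 0.4], [-1.1, 0.8, -5.8]]
    - [[4.7, 2.1, 0.5], [-1.1, 0.8, -5.8]]
    - [[4.4, 2.6, 0.6], [-1.1, 0.8, -5.8]]
    - [[4.1, 3.0, 0.7], [-1.1, 0.8, -5.8]]
    - [[3.8, 3.4, 0.9], [-1.1, 0.8, -5.8]]
    - [[3.4, 3.7, 1.0], [-1.1, 0.8, -5.8]]
  jaw: 0

```text
time: 2.7
eef_pos: [700.3, -161.1, 406.6]
tool_rot: [164.6, -0.2, 91.5]
force: [0.1, -0.5, 0.5]
grip_width: -0.1
grasp_force: 0.0
```

```bash
python3 -c "
from h import *
s=env.read_state();print(s['time'],s['eef_pos'],s['tool_rot'],s['joint_positions'],s['grip_width'],s['force'])
plan([725,-130,374],91.7,-15)
plan([725,-120,374],91.7,-10)"
```

```text
2.7 [ 700.32003405 -161.08055426  406.58581449] [164.634352    -0.22051879  91.51479654] [-19.06985281  30.97807313  18.21398905  62.88170659   5.54560996
  70.14395788] -0.1280934152663427 [ 0.10422129 -0.52936439  0.48205391]
n 2 tipdir [ 0.26  0.01 -0.97]
[[1.51, 0.8, 1.91], [0.2, -0.1, -0.1]]
[[1.52, 0.81, 1.91], [0.2, -0.1, -0.1]]
n 2 tipdir [ 0.17  0.01 -0.98]
[[2.01, 0.81, 1.92], [2.7, -0.1, -0.1]]
[[2.02, 0.9, 1.88], [2.7, -0.1, -0.1]]
```

Emit:
jog_arm:
  plan:
    - [[2.0, 1.2, 2.25], [2.5, 0, 0]]
    - [[2.0, 1.3, 2.2], [2.5, 0, 0]]
    - [[0, 0, 0], [0, 0, 0]]

```text
time: 3.08
eef_pos: [733.7, -119.4, 366.3]
tool_rot: [170.0, -0.4, 91.5]
force: [0.1, -0.3, 0.1]
grip_width: 0.0
grasp_force: 0.0
```

```bash
python3 -c "
from h import *
plan([735,-4,370],92,-10)
p=env.get_image('side');save(p,'s1.png')"
```

```text
n 3 tipdir [ 0.17  0.01 -0.98]
[[3.84, 0.16, -0.07], [0.0, -0.1, -0.2]]
[[3.84, 0.17, -0.08], [0.0, -0.1, -0.2]]
[[3.84, 0.18, -0.08], [0.0, -0.1, -0.2]]
```

View pics/s1.png

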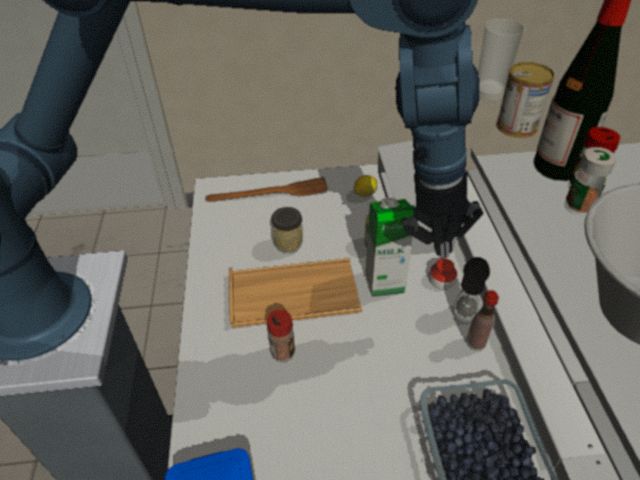

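The picture shows the closed gripper at (445,215), with its knuckles sticking out along world x towards the carton at (390,210). I'll turn the tool 90° so the knuckles lie along y before going behind the carton.

Run:
```python
from h import *
import h
def plan2(pos,yaw,tilt,n):
    s=env.read_state();P=np.array(s['eef_pos']);Q=R.from_euler('xyz',s['tool_rot'],degrees=True)
    T=R.from_euler('z',yaw-90,degrees=True)*R.from_euler('y',-tilt,degrees=True)*R.from_euler('z',90,degrees=True)*R.from_euler('x',180,degrees=True)
    for yy in(yaw,):
        T=R.from_euler('y',-tilt,degrees=True)*R.from_euler('z',yaw,degrees=True)*R.from_euler('x',180,degrees=True)
    rv=(Q.inv()*T).as_rotvec(degrees=True);d=np.array(pos)-P;print(T.apply([0,0,1]).round(2),T.as_euler('xyz',degrees=True))
    for i in range(n):
        print([(Q.inv().apply(d/n)/10).round(2).tolist(),(rv/n).round(1).tolist()]);Q=Q*R.from_rotvec(rv/n,degrees=True)
plan2([736,-125,373],181.7,10,10)
```

```text
[ 0.17  0.   -0.98] [-179.70029085    9.99555339 -178.27379051]
[[-0.04, 0.03, -0.04], [0.1, -0.0, -9.0]]
[[-0.05, 0.03, -0.04], [0.1, -0.0, -9.0]]
[[-0.05, 0.02, -0.04], [0.1, -0.0, -9.0]]
[[-0.05, 0.01, -0.04], [0.1, -0.0, -9.0]]
[[-0.05, 0.0, -0.04], [0.1, -0.0, -9.0]]
[[-0.05, -0.01, -0.04], [0.1, -0.0, -9.0]]
[[-0.05, -0.02, -0.04], [0.1, -0.0, -9.0]]
[[-0.05, -0.02, -0.04], [0.1, -0.0, -9.0]]
[[-0.04, -0.03, -0.04], [0.1, -0.0, -9.0]]
[[-0.04, -0.04, -0.04], [0.1, -0.0, -9.0]]
```

Emit:
jog_arm:
  plan:
    - [[0, 0, -0.1], [0, 0, -9]]
    - [[0, 0, -0.1], [0, 0, -9]]
    - [[0, 0, -0.1], [0, 0, -9]]
    - [[0, 0, -0.1], [0, 0, -9]]
    - [[0, 0, -0.1], [0, 0, -9]]
    - [[0, 0, -0.1], [0, 0, -9]]
    - [[0, 0, 0], [0, 0, -9]]
    - [[0, 0, 0], [0, 0, -9]]
    - [[0, 0, 0], [0, 0, -9]]
    - [[0, 0, 0], [0, 0, -9]]
    - [[0, 0, 0], [0, 0, 0]]

```text
time: 4.5
eef_pos: [731.7, -122.6, 377.1]
tool_rot: [179.8, 10.5, -178.9]
force: [-0.4, -1.1, 0.0]
grip_width: -0.1
grasp_force: 0.0
```

Emit:
jog_arm:
  plan:
    - [[0, 4.0, 0.3], [0, 0, 0]]
    - [[0, 4.0, 0.3], [0, 0, 0]]
    - [[0, 3.8, 0], [0, 0, 0]]
    - [[0, 0, 0], [0, 0, 0]]

```text
time: 5.0
eef_pos: [730.2, -1.0, 371.2]
tool_rot: [179.7, 10.4, -178.7]
force: [0.1, -0.2, -0.4]
grip_width: -0.3
grasp_force: 0.0
```

```bash
python3 -c "
from h import *
p=env.get_image('side');q=env.get_image('top')
cv2.imwrite('pics/c2.png',cv2.cvtColor(np.hstack([cv2.resize(q['color'][70:230,240:440],None,fx=2,fy=2.5),cv2.resize(p['color'][140:300,340:520],None,fx=2.2,fy=2.5)]),cv2.COLOR_RGB2BGR))"
```

```text
(no output)
```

View pics/c2.png

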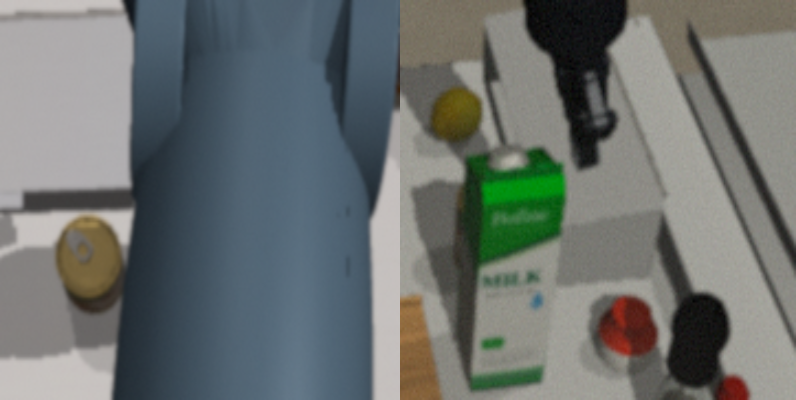

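The finger is behind the carton's top (tip at crop pixel (585,165)) and the carton hasn't moved. I'll lower a little and start pushing.

Emit:
jog_arm:
  plan:
    - [[0, -0.1, 1.2], [0, 0, 0]]
    - [[1.0, 0, -0.18], [0, 0, 0]]
    - [[0.8, 0, -0.14], [0, 0, 0]]
    - [[0.8, 0, -0.14], [0, 0, 0]]
    - [[0.8, 0, -0.14], [0, 0, 0]]
    - [[0, 0, 0], [0, 0, 0]]

```text
time: 5.85
eef_pos: [697.8, -5.2, 358.9]
tool_rot: [179.8, 10.4, -178.7]
force: [1.2, -0.1, 0.7]
grip_width: 0.0
grasp_force: 0.4
```

```bash
python3 -c "
from h import *
p=env.get_image('side');q=env.get_image('wrist')
cv2.imwrite('pics/c3.png',cv2.cvtColor(np.hstack([cv2.resize(q['color'],(400,300)),cv2.resize(p['color'][160:310,320:520],(400,300))]),cv2.COLOR_RGB2BGR))"
```

```text
(no output)
```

View pics/c3.png

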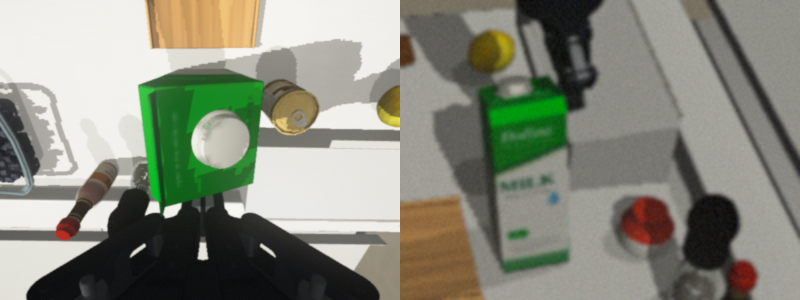

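The wrist view shows the fingers centred on the carton's back face. The contact force is 1.2 N and the carton leans slightly. I'll keep pushing.

Emit:
jog_arm:
  plan:
    - [[0.8, 0, -0.14], [0, 0, 0]]
    - [[0.8, 0, -0.14], [0, 0, 0]]
    - [[0.8, 0, -0.14], [0, 0, 0]]
    - [[0.8, 0, -0.14], [0, 0, 0]]
    - [[0, 0, 0], [0, 0, 0]]

```text
time: 6.58
eef_pos: [664.8, -5.6, 357.3]
tool_rot: [179.7, 10.2, -178.7]
force: [-0.4, -0.2, 0.5]
grip_width: -0.0
grasp_force: 0.0
```

```bash
python3 -c "
from h import *
q=env.get_image('side')
for t in('carton','tray','spice_jar','honey_jar','tin'): print(t,[(round(d['conf'],2),d['rect']) for d in env.silhouettes(q,t)[:1]])
p=env.get_image('wrist')
cv2.imwrite('pics/c4.png',cv2.cvtColor(np.hstack([cv2.resize(p['color'],(400,300)),cv2.resize(q['color'][160:390,210:520],(400,300))]),cv2.COLOR_RGB2BGR))"
```

```text
carton [(0.92, [341.5, 200.9, 403.4, 298.2])]
tray [(0.97, [229.4, 258.5, 360.7, 330.0])]
spice_jar [(0.9, [267.8, 307.0, 295.4, 365.0])]
honey_jar [(0.69, [266.6, 208.3, 304.5, 254.3])]
tin [(0.71, [378.5, 211.2, 392.0, 241.6])]
```

View pics/c4.png

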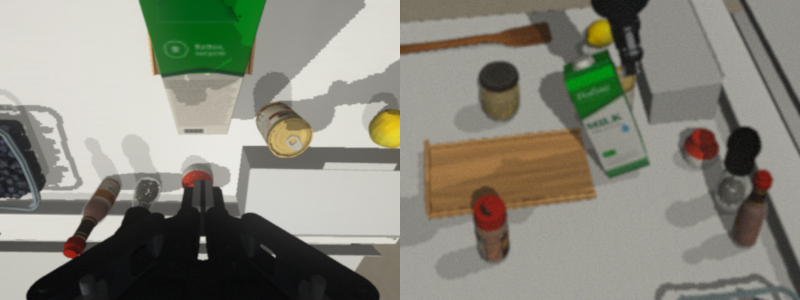

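The carton is falling lengthwise towards the tray, clear of the finger. I'll let it settle.

Emit:
jog_arm:
  plan:
    - [[0, 0, 0], [0, 0, 0]]
    - [[0, 0, 0], [0, 0, 0]]
    - [[0, 0, 0], [0, 0, 0]]
    - [[0, 0, 0], [0, 0, 0]]
    - [[0, 0, 0], [0, 0, 0]]
    - [[0, 0, 0], [0, 0, 0]]
    - [[0, 0, 0], [0, 0, 0]]
    - [[0, 0, 0], [0, 0, 0]]

```text
time: 7.92
eef_pos: [665.7, -5.8, 358.0]
tool_rot: [179.7, 10.3, -178.7]
force: [-0.1, -0.2, -0.2]
grip_width: 0.2
grasp_force: 0.0
```

```bash
cat > look.py <<'E'
import sys
from h import *
q=env.get_image('side')
S=env.silhouettes(q,'carton');print('carton',S[0]['conf'],S[0]['rect'])
for t in('spice_jar','honey_jar','tin'): print(t,[(round(d['conf'],2),d['rect']) for d in env.silhouettes(q,t)[:1]])
print('mouth px',proj(q,[[640,y,4] for y in(56,-6,-70)]).round(1).tolist())
L=np.array(box(-109.5,109.5,-34,34,4,72))
print('fit side (carton centre)',fit([(q,S[0]['pixels'])],L,[555.,-7,0.]))
p=env.get_image('wrist')
cv2.imwrite('pics/%s.png'%sys.argv[1],cv2.cvtColor(np.hstack([cv2.resize(p['color'],(400,300)),cv2.resize(q['color'][180:380,210:480],(400,300))]),cv2.COLOR_RGB2BGR))
E
python3 look.py c5
```

```text
carton 0.85 [259.7, 248.5, 372.8, 309.8]
spice_jar []
honey_jar [(0.89, [268.5, 207.9, 307.2, 253.8])]
tin [(0.65, [364.7, 210.9, 392.4, 249.8])]
mouth px [[350.3, 261.9], [354.8, 284.1], [359.9, 309.0]]
fit side (carton centre) (array([556.4,  -8.6,   1.7]), np.float64(0.061))
```

View pics/c5.png

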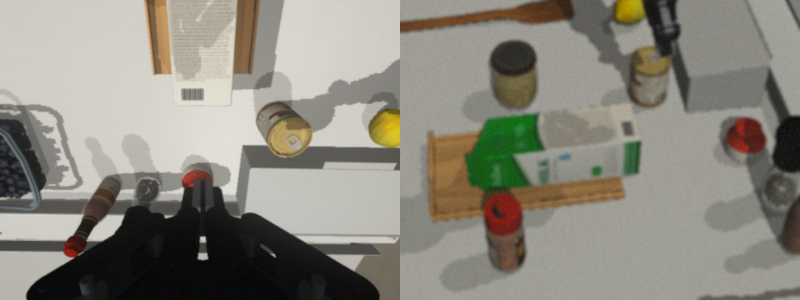

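The carton lies between the rails, centre about (556,−8.6) and yaw 1.7°. Its bottom end is at x≈666, about 26 mm outside the mouth. The jars and tin are in place. I'll set the tool upright, go down behind the bottom end and push.

Emit:
jog_arm:
  plan:
    - [[-3.0, 0, 0.5], [0, 10.2, 0]]
    - [[0, 0, 0], [0, 0, 0]]
    - [[0, 0, 4.5], [0, 0, 0]]
    - [[0, 0, 4.5], [0, 0, 0]]
    - [[0, 0, 4.0], [0, 0, 0]]
    - [[0, 0, 0], [0, 0, 0]]

```text
time: 8.98
eef_pos: [694.5, -4.5, 227.1]
tool_rot: [179.7, 1.2, -178.7]
force: [-0.5, -0.5, 0.3]
grip_width: -0.3
grasp_force: 0.0
```

Emit:
jog_arm:
  plan:
    - [[0, 0, 1.5], [0, 0, 0]]
    - [[1.0, 0, 0], [0, 0, 0]]
    - [[1.0, 0, 0], [0, 0, 0]]
    - [[0.8, 0, 0], [0, 0, 0]]
    - [[0.8, 0, 0], [0, 0, 0]]
    - [[0.8, 0, 0], [0, 0, 0]]
    - [[0.7, 0, 0], [0, 0, 0]]
    - [[0, 0, 0], [0, 0, 0]]

```text
time: 9.98
eef_pos: [644.9, -5.7, 212.3]
tool_rot: [179.7, 1.2, -178.7]
force: [1.9, 0.5, 2.0]
grip_width: -0.3
grasp_force: 0.8
```

```bash
python3 look.py c6
```

```text
carton 0.66 [244.4, 249.0, 359.2, 313.1]
spice_jar [(0.59, [267.0, 307.5, 294.8, 365.0])]
honey_jar [(0.69, [227.3, 267.6, 361.9, 327.7])]
tin [(0.75, [371.6, 211.9, 391.8, 252.3])]
mouth px [[350.3, 261.9], [354.8, 284.1], [359.9, 309.0]]
fit side (carton centre) (array([527.8, -10. ,   1.6]), np.float64(0.066))
```

View pics/c6.png

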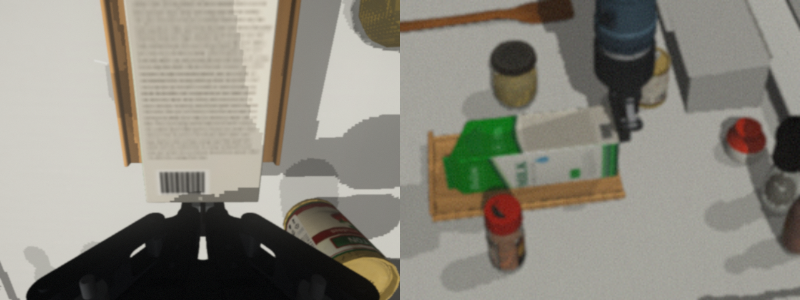

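The carton's centre is now at about x=528, so its bottom end is at about 637, only just inside the mouth. I'll push 9 mm more for margin, then back off and lift away.

Emit:
jog_arm:
  plan:
    - [[0.5, 0, 0], [0, 0, 0]]
    - [[0.4, 0, 0], [0, 0, 0]]
    - [[0, 0, 0], [0, 0, 0]]
    - [[-2.0, 0, 0], [0, 0, 0]]
    - [[-2.0, 0, 0], [0, 0, 0]]
    - [[0, 0, -5.0], [0, 0, 0]]
    - [[0, 0, -5.0], [0, 0, 0]]
    - [[0, 0, -5.0], [0, 0, 0]]
    - [[0, -5.0, -2.0], [0, 0, 0]]
    - [[0, -5.0, 0], [0, 0, 0]]
    - [[0, -5.0, 0], [0, 0, 0]]
    - [[0, 0, 0], [0, 0, 0]]

```text
time: 11.78
eef_pos: [675.9, -159.6, 381.9]
tool_rot: [179.8, 1.2, -179.0]
force: [-0.2, 0.5, -0.1]
grip_width: 0.0
grasp_force: 0.0
```

Run:
```python
from h import *
p,q=env.get_image('top'),env.get_image('side')
L=box(-109.5,109.5,-34,34,4,72)
for k in('side','top'):
    c={'side':q,'top':p}[k]; S=env.silhouettes(c,'carton')
    print(k,[ (s['conf'],s['rect']) for s in S[:1]], fit([(c,S[0]['pixels'])],L,[520.,-10,2.]) if S else '')
    for t in('tray','spice_jar','honey_jar','tin'): print(t,[(round(d['conf'],2),d['rect']) for d in env.silhouettes(c,t)[:1]])
cv2.imwrite('pics/c7.png',cv2.cvtColor(np.hstack([cv2.resize(p['color'][140:370,240:470],(400,400)),cv2.resize(q['color'][180:380,210:410],(400,400))]),cv2.COLOR_RGB2BGR))
```

```text
side [(0.56, [234.9, 248.6, 352.1, 311.8])] (array([519.1,  -9.8,   1.5]), np.float64(0.064))
tray [(0.9, [231.6, 269.9, 358.6, 325.2])]
spice_jar [(0.83, [269.1, 310.4, 296.3, 365.9])]
honey_jar [(0.81, [266.8, 206.0, 308.6, 253.2])]
tin [(0.74, [365.3, 210.9, 387.4, 252.2])]
top [(0.98, [332.6, 215.8, 381.2, 347.0])] (array([521.1,  -7.9,   1.7]), np.float64(0.056))
tray [(0.73, [421.9, 285.5, 449.2, 312.7])]
spice_jar [(0.76, [420.7, 286.8, 450.6, 314.8])]
honey_jar [(0.63, [251.2, 267.2, 294.4, 306.8])]
tin [(0.79, [268.0, 151.3, 298.9, 197.8])]
```

View pics/c7.png

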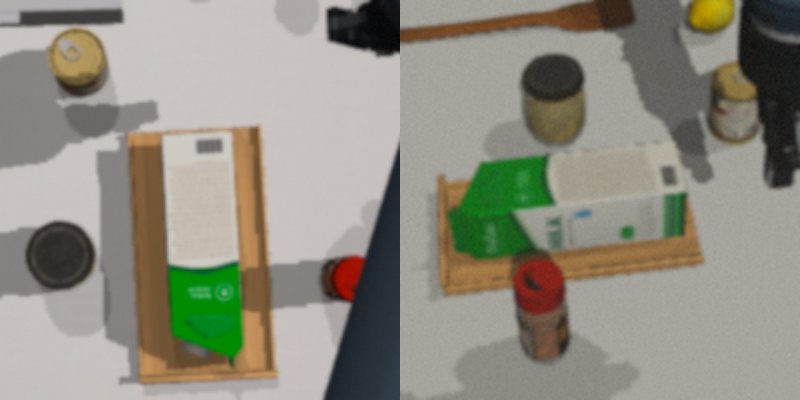

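The carton lies inside the tray with its bottom end about 10 mm inside the mouth. The jars and tin haven't moved, and the robot is clear.

```bash
python3 -c "
from station import env
print(env.close_job())"
```

```text
the job is handed in; nothing more can be done
None
```

The carton was tipped into the tray and pushed fully inside, its bottom end about 10 mm in from the open end; the spice jar, food jar and tin showed no movement, and the job was handed in at about 12 s of the 40 s.

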